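# Lock the deep-well block into the shaker's carrier

## Robot

A 7-joint arm with a two-finger parallel gripper is mounted at the origin on a cart in front of the work surface, level with it; the furniture and walls round the work are solid. World frame = base frame: x ahead of the robot, y to its left, z up, the work surface at z = 0. Lengths are in m, angles in rad, forces in N, time in s.
With the tool pointing down it reaches from about 0.425 to 0.925 m from the base axis. Payload 6.8 kg.
Tool frame: the origin (TCP) lies on the centre line of the jaws, within the pads' length; the fingertips stand 25 mm ahead of it and the grasp point (between the pads) lies 6 mm ahead of it; z points along the fingers, y is the direction in which the jaws open and shut (so a half turn about z gives the same grasp; the last joint's range is limited). The gripper opens to 85 mm and grips with 20 to 120 N. Pads are 22 mm wide; open, the fingers measure 114 mm over their backs; the gripper's body (76 mm by 85 mm) begins 54 mm behind the grasp point. The pads swing forward as they close: fully open they stand 13 mm farther back than shut.
Start: joints at [-1.337, 0.477, 0.022, 1.555, -0.011, 1.109, -0.083], TCP at [0.226, 0.636, 0.256] pointing down, gripper open.
Joint ranges: [-2.96, 2.96], [-0.34, 2.1], [-1.41, 1.46], [0.24, 2.44], [-1.37, 4.51], [0.17, 1.92], [-2.96, 2.96]. Speed limits (rad/s): [2.39, 2.39, 3.14, 3.14, 3.14, 3.14, 3.14].

## Interface

Orientations are given as a unit quaternion [w, x, y, z].
In Python, from station import status, cams, order, models gives the robot as it stands.
- The arm moves only by the tool move_arm, never from a script. Its argument "steps" is one flat list of numbers, 7 for each row, row after row: the gripper's target within -1 to 1 (fully open at 1, half-way at 0, shut at -1), then the shift along the world's x, y, z in cm, then the turn, a rotation vector about the world's x, y, z in degrees. A call has 1 to 8 rows; each row shifts and turns the commanded pose from where the row before left it; what a row does not reach is not made up. A row lasts 1/10 s, in which the tool goes at most 50 mm and 8.59 degrees, less where a joint would pass 70% of its speed; a pose out of reach is approached as far as the arm can. A call with a gripper value outside its range is refused whole. The fingers move at their own pace and stop on an object; "newtons" is the grip in N (left out, the last holds). Time passes only in rows, so rows that do not move let the fingers close. It gives the time, the measured TCP pose, the force and the opening at its end, in the units of the state.
- status.get_obs(): the state, without advancing time (a new reading comes with each control period).
- cams.read_camera(name): name is "scene" or "side" or "wrist"; returns a dict with "pixels" (400x640x3 uint8, red, green, blue), "mtx" (3x3 intrinsics, pixels), "dist_coeffs" ([k1, k2, p1, p2, k3] as OpenCV has them; the pictures are not rectified), "T" (4x4, takes a point from camera to world coordinates); the wrist camera has in their place "T_tool_cam" (4x4, takes a point from camera to tool coordinates, whose origin is the TCP and whose axes are the flange's). Camera axes: x right, y down, z forward; pixel columns grow to the right and rows downward; lengths in m; the calibration is good to about 2 mm. A picture is of the moment at which its call begins: read the wrist's pose just before it. There is no depth.
- order.hand_in(): hands the job in, once; it reports no verdict.
Trained networks look in the newest picture that a camera, given by its name, has taken for a name from the list of things; names that differ only in an ending like _2 or _b are one class to them, and where a whole thing is asked for, a point or a joint stands for the part that bears it (a point fixed in the world has none). Each returns a list of dicts, best first, with "score" (0 to 1); they miss things now and then, are a little off and sometimes report something else, mostly with a low value. They report only what shows in the picture. A call takes as long as a camera call.
- models.silhouettes(camera, query): "region" (400x640 bool, what is visible of it) and "box" ([centre column, centre row, width, height] in pixels, round what is visible of it).
- models.place_of(camera, query): "position" ([row, column] in pixels: a listed point, or the origin of a listed thing).
The state is a dict: "t": time; "q": joint angles; "joint_vel": joint speeds; "joint_torque": joint torques, N m; "eef_pos": TCP position; "tool_rot": TCP orientation; "contact_force": force on the tool from outside, world axes, zero at the start; "torque": the same for the moment, N m; "gripper_width": opening from 0.0 (shut) to 1.0 (fully open).
Only numpy, scipy, OpenCV 4.12 (cv2) and the standard library are available. Lean on these libraries where they do the work, as an engineer would, in place of code of your own. Each camera call takes 0.05 s, during which the arm holds its last target.

## Task

The sealed deep-well block has only been set down loosely on the front of the shaker's tray. Slide it under the lips of the carrier until it sits flat and square, fully home against the back stop, with the orange sprung catch snapped shut behind it so that it cannot walk out while shaking. Do not tip the block over or knock the things round the shaker about.

Things in the scene. Friction and masses are not known exactly. Their poses are not given: they have to be found in the camera images.
- shaker: Low grey-white orbital shaker, fixed, 322 x 182 mm. Origin on the freezer top under the tray; +x points into the carrier (sliding direction, roughly away from the robot), +y left. The grey anodised tray the block slides on lies 60 mm up, x -165 to +112, y -91 to +91 mm. A control strip with a small knob in front of it (x -207 to -166 mm) stays below 45 mm.
- mouth (a point): Middle of the open mouth (-x side) of the dark grey carrier on the tray, at tray level, shaker x = -70 mm, axes as the shaker's. The mouth is 160 mm wide here and narrows to 130.8 mm between the side rails from shaker x = -35 mm on. Carrier 11.5 mm high.
- pocket_home (a point): Where block_mid is when the block is fully home: shaker x +52.3, y 0, 80 mm above its origin; axes as the shaker's. Rails at y +-65.4 mm and a back stop at shaker x = +95 mm; their lips reach 3 to 4 mm inwards, 8.5 mm over the tray, above the block's foot flange, so it cannot be lowered in.
- block_mid (a point): Middle of the loose pale block with blue-green sealing mat, 20 mm above its underside; up to 0.37 kg, 85.5 mm along its x (sliding direction), 127.8 mm along y, 41 mm high. Lowest 7 mm: foot flange of that size, leading (+x) corners cut at 45 degrees by 8 mm; the body above is 75.5 x 117.8 mm. Faces the right way but starts up to 6 mm off line and 0.15 rad askew.
- block_back (a point): Middle of the upright trailing (-x) face of the block's body, 37.8 mm behind block_mid and 24 mm above the block's underside: the place to push. The foot flange below stands 5 mm further out. Pushed straight along the shaker's x near here, the block is squared by the flared mouth and the rails.
- catch (a joint): Orange sprung latch bolt in a small dark housing, on the right (-y) rail, slanted towards the mouth. 0 = out (shut): its nose then reaches 5 mm behind the right trailing corner of a block that is home. Grows as the bolt is pushed outwards (m, stop 0.012). The entering block pushes it back by itself (4 to 6 mm, up to 8 N of push); it springs out once the block is within 1.5 mm of the back stop.
- bottle: White plastic bottle, 58 mm wide, 118 mm high, at the back left; origin under its middle.
- amber_vial: Amber vial with white cap, 27 mm wide, 58 mm high, behind the shaker; origin under its middle.
- black_vial: Amber vial with black cap, 27 mm wide, 58 mm high, behind the shaker; origin under its middle.
- tips: Blue box of pipette tips with clear lid, 66 x 120 x 60 mm, in front on the right; origin under its middle.

How it is judged:
At the end, for the whole second after the job is handed in: The middle of the block is within 4 mm short of, 3 mm past and 4 mm to either side of its home point, at the right height (-3 to +2 mm), square to the shaker within 0.035 rad and level within 0.03 rad, and the catch has sprung shut behind it (less than 2 mm from fully out) (x of block_mid in the frame of pocket_home between -0.004 and 0.003 m and y of block_mid in the frame of pocket_home between -0.004 and 0.004 m and z of block_mid in the frame of pocket_home between -0.003 and 0.002 m and angle between the x axis of block_mid and the x axis of shaker, either way round below 0.035 rad and angle between block_mid's own z axis and vertical below 0.03 rad and value of joint catch below 0.002 m); the robot touches nothing.
It fails at once if the block is tipped by more than 0.3 rad (angle between block_mid's own z axis and vertical above 0.3 rad).
It fails at once if a thing beside the shaker is knocked more than 40 mm from its place (distance of any of bottle, amber_vial, black_vial, tips from where it was at the start of the episode above 0.04 m).
It also fails if it takes over 35 s, if anything falls off the work surface, if the arm or the gripper's body presses on something with over 40 N, if the wrist force passes 120 N, or if a joint passes its speed limit or range.

## Working session

There is one attempt and no reset: what is moved stays moved. The work goes in short steps, Python scripts to look and compute and a tool call to move; the robot and the scene stay as the last step left them, time stands still between calls to the robot, and variables do not carry over. Pictures are saved under pics/ and viewed, and the job is handed in when it is done.

Besides the shell and the picture viewer there is one more tool, called after "Request:" as a command line: name --argument value ..., lists and objects as JSON in quotes. move_arm: Moves the arm, as the interface text tells. Its arguments: {"type":"object","properties":{"steps":{"type":"array"},"newtons":{"type":"number"}},"required":["steps"]}

```bash
ls; mkdir -p pics
cat > h.py <<'E'
import numpy as np,cv2
from station import status,cams,order,models
def save(n,name):
    c=cams.read_camera(n); cv2.imwrite('pics/'+name,c['pixels'][:,:,::-1].copy()); return c
def ray(c,uv,T=None):
    T=c['T'] if T is None else T
    p=cv2.undistortPoints(np.array([[uv]],float),np.array(c['mtx']),np.array(c['dist_coeffs']))[0,0]
    T=np.array(T); return T[:3,3],T[:3,:3]@np.array([p[0],p[1],1])
def onz(c,uv,z,T=None):
    o,d=ray(c,uv,T); return o+d*(z-o[2])/d[2]
def proj(c,P):
    T=np.linalg.inv(np.array(c['T'])); r,_=cv2.Rodrigues(T[:3,:3])
    return cv2.projectPoints(np.array(P,float).reshape(-1,1,3),r,T[:3,3],np.array(c['mtx']),np.array(c['dist_coeffs']))[0][:,0]
E
python3 - <<'E'
from h import *
s=status.get_obs();print({k:np.round(v,3) for k,v in s.items()})
for n in ['scene','side']:
    c=save(n,n+'0.png'); print(n,np.round(c['T'],3).tolist())
    for q in ['shaker','mouth','pocket_home','block_mid','block_back','catch','tips','bottle']:
        r=models.place_of(n,q)
        print(q,[(np.round(x['position'],1).tolist(),round(x['score'],2)) for x in r[:2]])
E
```

```text
pics
{'t': np.float64(0.0), 'q': array([-1.337,  0.478,  0.022,  1.556, -0.012,  1.109, -0.083]), 'joint_vel': array([ 0.001, -0.001, -0.001, -0.   , -0.001,  0.   , -0.001]), 'joint_torque': array([-1.0000e-03, -5.9645e+01,  1.6080e+00, -2.8120e+01,  1.2000e-02,
        9.0000e-03,  0.0000e+00]), 'eef_pos': array([0.226, 0.635, 0.255]), 'tool_rot': array([-0.   ,  0.17 ,  0.985, -0.001]), 'contact_force': array([0.489, 0.166, 0.283]), 'torque': array([ 0.029, -0.012,  0.049]), 'gripper_width': np.float64(0.999)}
scene [[-0.924, -0.3, 0.236, 0.313], [-0.381, 0.694, -0.611, 0.518], [0.02, -0.654, -0.756, 0.853], [0.0, 0.0, 0.0, 1.0]]
shaker [([179.8, 311.4], 0.93)]
mouth [([177.2, 337.9], 0.65)]
pocket_home [([156.5, 303.6], 0.68)]
block_mid [([175.0, 355.4], 0.84)]
block_back [([176.0, 366.4], 0.91)]Traceback (most recent call last):
  File "<stdin>", line 6, in <module>
ValueError: it knows: amber_vial, black_vial, block_back, block_mid, bottle, mouth, pocket_home, shaker, tips
```

Run:
```python
from h import *
for n in ['scene','side']:
    c=save(n,n+'1.png'); print(n,np.round(c['T'],3).tolist())
    for q,z in [('shaker',0),('mouth',.06),('pocket_home',.08),('block_mid',.08),('block_back',.084),('tips',0),('bottle',0)]:
        r=models.place_of(n,q)
        print(q,[(np.round(x['position'],1).tolist(),round(x['score'],2),np.round(onz(c,x['position'][::-1],z),4)) for x in r[:2]])
```

```text
scene [[-0.924, -0.3, 0.236, 0.313], [-0.381, 0.694, -0.611, 0.518], [0.02, -0.654, -0.756, 0.853], [0.0, 0.0, 0.0, 1.0]]
shaker [([181.4, 313.6], 0.74, array([ 0.6254, -0.2385,  0.    ])), ([240.9, 210.7], 0.16, array([0.7988, 0.0867, 0.    ]))]
mouth [([173.7, 337.5], 0.89, array([ 0.5495, -0.2441,  0.06  ]))]
pocket_home [([156.5, 300.6], 0.73, array([ 0.6746, -0.2496,  0.08  ]))]
block_mid [([174.5, 356.5], 0.9, array([ 0.4906, -0.2444,  0.08  ])), ([174.3, 337.8], 0.51, array([ 0.5418, -0.2229,  0.08  ]))]
block_back [([174.2, 366.2], 0.78, array([ 0.4637, -0.2531,  0.084 ]))]
tips [([174.5, 338.1], 0.62, array([ 0.5643, -0.2992,  0.    ])), ([203.4, 416.2], 0.58, array([ 0.3005, -0.2783, -0.    ]))]
bottle [([240.5, 209.7], 0.94, array([0.8021, 0.0867, 0.    ])), ([179.9, 313.0], 0.57, array([ 0.6298, -0.2439,  0.    ]))]
side [[-0.992, -0.065, 0.107, 0.43], [-0.125, 0.449, -0.885, 0.839], [0.01, -0.891, -0.454, 0.578], [0.0, 0.0, 0.0, 1.0]]
shaker [([204.1, 300.1], 0.85, array([ 0.6181, -0.2365,  0.    ]))]
mouth [([186.5, 325.8], 0.64, array([ 0.5425, -0.2442,  0.06  ]))]
pocket_home [([176.8, 281.0], 0.97, array([ 0.6766, -0.2494,  0.08  ])), ([202.5, 300.8], 0.3, array([ 0.5917, -0.0966,  0.08  ]))]
block_mid [([181.6, 342.0], 0.8, array([ 0.4955, -0.2419,  0.08  ]))]
block_back [([182.8, 356.9], 0.87, array([ 0.4522, -0.2314,  0.084 ]))]
tips [([205.4, 408.2], 0.69, array([ 0.2956, -0.2747,  0.    ]))]
bottle [([217.4, 228.2], 0.61, array([ 0.8057, -0.128 ,  0.    ]))]
```

View pics/scene0.png

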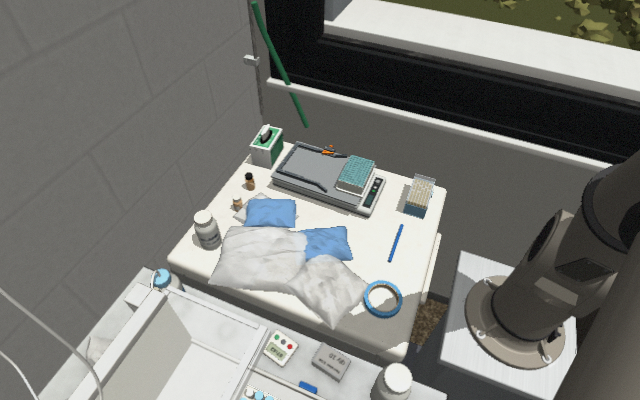

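```bash
ls pics
```

```text
scene0.png
scene1.png
side1.png
```

View pics/side1.png

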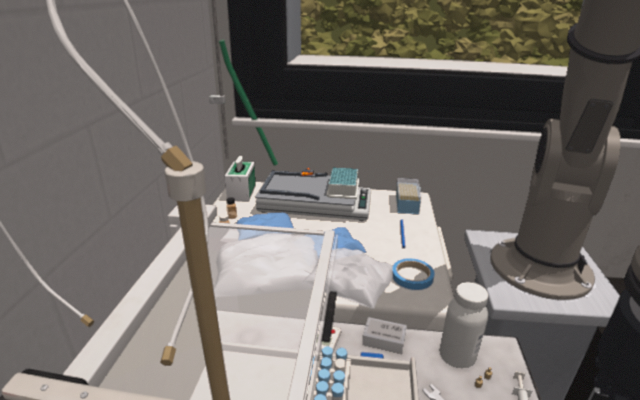

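Run:
```python
from h import *
c=save('wrist','w0.png'); print(np.round(c['T_tool_cam'],3).tolist(),c['mtx'],c['dist_coeffs'])
c=save('scene','s2.png')
im=c['pixels'][120:240,180:460,::-1]
cv2.imwrite('pics/s2z.png',cv2.resize(im,None,fx=2.8,fy=2.8,interpolation=cv2.INTER_CUBIC))
```

```text
[[-0.002, -0.964, -0.264, 0.068], [1.0, -0.001, -0.0, 0.001], [-0.0, -0.264, 0.964, -0.117], [0.0, 0.0, 0.0, 1.0]] [[276.2271063    0.         324.48051961]
 [  0.         276.2271063  199.96720495]
 [  0.           0.           1.        ]] [-0.01226001  0.          0.          0.          0.        ]
```

Request:
move_arm --steps '[-1, 2, -2.5, 2, 0, 0, 0, -1, 2.2, -3.6, 2, 0, 0, 0, -1, 2.2, -3.6, 2, 0, 0, 0, -1, 2.2, -3.6, 2, 0, 0, 0, -1, 2.2, -3.6, 2, 0, 0, 0, -1, 2.2, -3.6, 2, 0, 0, 0, -1, 2.2, -4, 0, 0, 0, 0, -1, 2.2, -4, 0, 0, 0, 0]'

```text
t: 2.0
eef_pos: [0.4011, 0.3495, 0.3774]
tool_rot: [0.001, 0.17, 0.985, 0.001]
contact_force: [0.3, -0.2, -0.3]
gripper_width: -0.003
```

View pics/s2z.png

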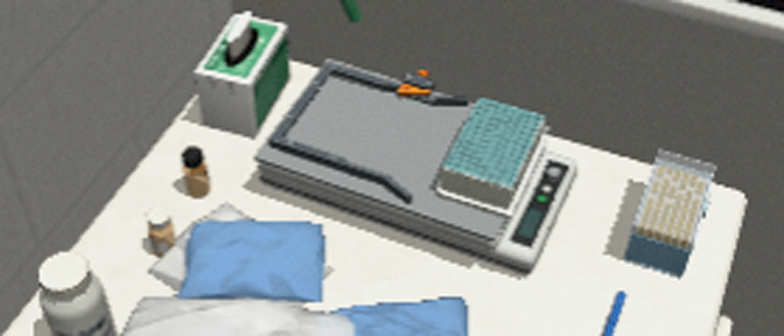

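View pics/w0.png

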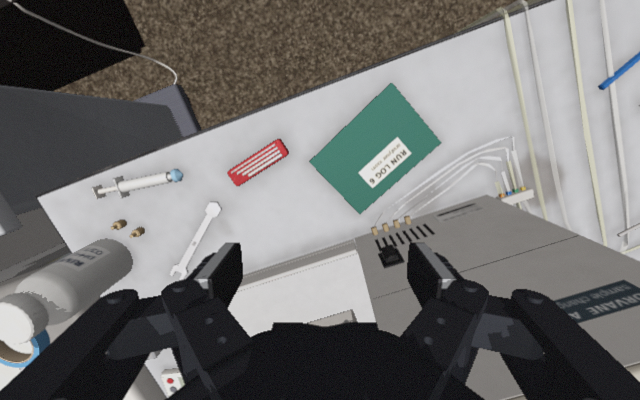

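Request:
move_arm --steps '[-1, 2, -4.4, 0, 0, 0, 2, -1, 2, -4.4, 0, 0, 0, 2, -1, 2, -4.4, 0, 0, 0, 2, -1, 2, -4.4, 0, 0, 0, 2, -1, 2, -4.4, 0, 0, 0, 2, -1, 2, -4.4, 0, 0, 0, 2, -1, 2, -4.4, 0, 0, 0, 2, -1, 1.8, -4.4, 0, 0, 0, 2]'

```text
t: 2.8
eef_pos: [0.5588, -0.0029, 0.3767]
tool_rot: [0.0, 0.03, 1.0, 0.0]
contact_force: [-0.3, 0.8, 0.2]
gripper_width: -0.003
```

Run:
```python
from h import *
print(np.round(status.get_obs()['q'],2))
```

```text
[-0.48  0.19  0.44  1.7  -0.09  1.26  1.49]
```

Request:
move_arm --steps '[-1, 1, -4, 0, 0, 0, 2, -1, 1, -4, 0, 0, 0, 1.4, -1, 1, -4, 0, 0, 0, 0, -1, 1, -4, 0, 0, 0, 0, -1, 1, -4, 0, 0, 0, 0, -1, 1, -4, 0, 0, 0, 0, -1, 0, 0, 0, 0, 0, 0]'

```text
t: 3.5
eef_pos: [0.617, -0.2481, 0.376]
tool_rot: [-0.0, 0.006, 1.0, -0.002]
contact_force: [-0.7, -0.4, 0.4]
gripper_width: 0.001
```

```bash
cat >> h.py <<'E'
from scipy.spatial.transform import Rotation as Ro
def wrist(name):
    s=status.get_obs(); c=save('wrist',name)
    w,x,y,z=s['tool_rot']; T=np.eye(4); T[:3,:3]=Ro.from_quat([x,y,z,w]).as_matrix(); T[:3,3]=s['eef_pos']
    c['T']=T@np.array(c['T_tool_cam']); return c
E
python3 - <<'E'
from h import *
c=wrist('w1.png'); np.save('w1T.npy',c['T']); print(np.round(status.get_obs()['q'],2),np.round(c['T'],3).tolist())
for q,z in [('shaker',0),('mouth',.06),('pocket_home',.08),('block_mid',.08),('block_back',.084),('tips',0)]:
        r=models.place_of('wrist',q)
        print(q,[(np.round(x['position'],1).tolist(),round(x['score'],2),np.round(onz(c,x['position'][::-1],z),4)) for x in r[:2]])
E
```

```text
[-0.09  0.41  0.54  1.46 -0.21  1.33  2.03] [[0.013, 0.965, 0.263, 0.55], [1.0, -0.012, -0.007, -0.246], [-0.004, 0.264, -0.965, 0.493], [0.0, 0.0, 0.0, 1.0]]
shaker [([53.7, 330.3], 0.19, array([ 0.4387, -0.2372,  0.    ]))]
mouth [([126.0, 330.3], 0.92, array([ 0.5519, -0.2391,  0.06  ]))]
pocket_home [([208.0, 331.5], 0.59, array([ 0.6758, -0.2385,  0.08  ])), ([84.0, 326.7], 0.3, array([ 0.4951, -0.244 ,  0.08  ]))]
block_mid [([82.1, 330.3], 0.85, array([ 0.4927, -0.239 ,  0.08  ]))]
block_back [([55.4, 332.2], 0.57, array([ 0.4597, -0.2362,  0.084 ]))]
tips []
```

View pics/w1.png

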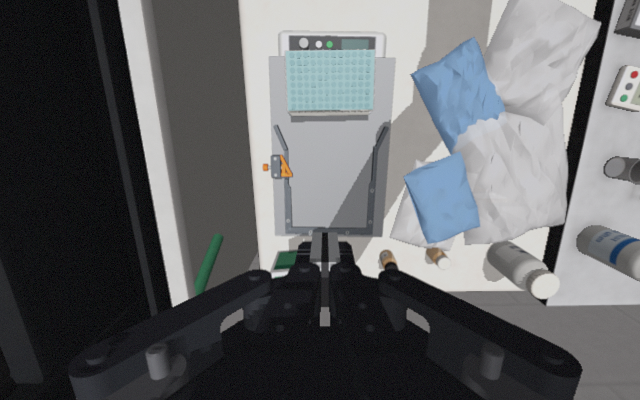

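Run:
```python
import cv2
im=cv2.imread('pics/w1.png')[25:245,255:410]
im=cv2.resize(im,None,fx=4.0,fy=4.0,interpolation=cv2.INTER_CUBIC)
cv2.imwrite('pics/w1a.png',im[:480]);cv2.imwrite('pics/w1b.png',im[400:])
```

```text
(no output)
```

View pics/w1a.png

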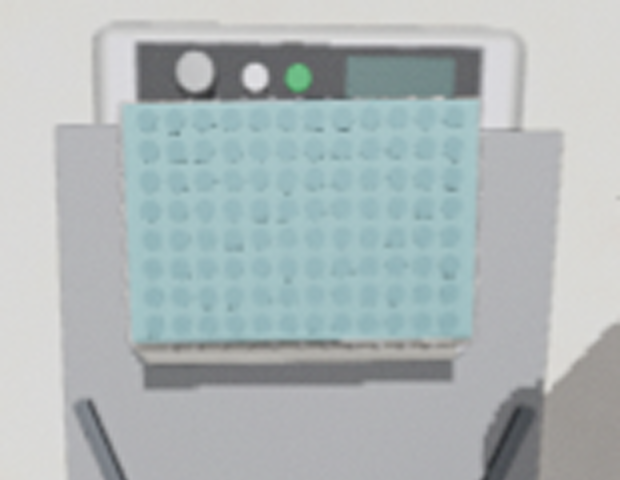

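View pics/w1b.png

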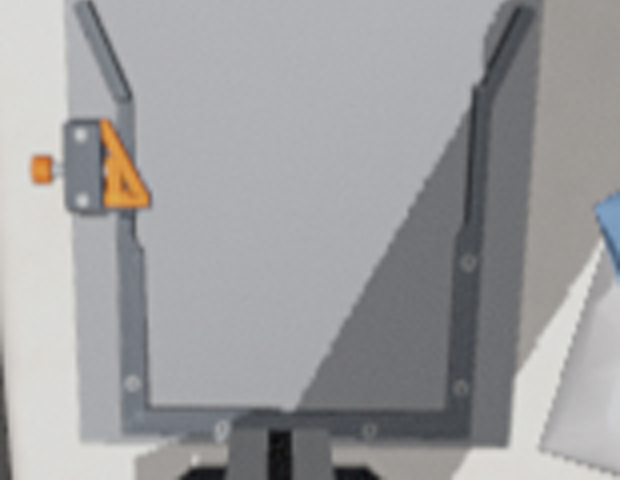

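Run:
```python
from h import *
c=cams.read_camera('wrist'); c['T']=np.load('w1T.npy')
def P(u,v,z): return onz(c,((u-1.5)/4+255,(v-1.5)/4+25),z)[:2]
def show(n,pts,z):
    p=[P(u,v,z) for u,v in pts]; print(n,np.round(p,4).tolist()); return np.array(p)
t=show('tray FR FL BR BL',[(55,125),(562,130),(82,841),(507,845)],.06)
for a,b in [(0,2),(1,3)]:
    d=t[b]-t[a];print(' yaw',np.arctan2(d[1],d[0]),np.linalg.norm(d))
for a,b in [(0,1),(2,3)]:
    d=t[b]-t[a];print(' yaw',np.arctan2(-d[0],d[1]),np.linalg.norm(d))
m=t.mean(0);print('centre(shaker x=-26.5)',m)
l=show('lips',[(145,665),(150,808),(457,640),(446,808)],.0715)
for a,b in [(0,1),(2,3)]:
    d=l[b]-l[a];print(' yaw',np.arctan2(d[1],d[0]))
b=show('block top RB LB LF RF',[(122,102),(480,98),(470,340),(132,343)],.101)
for a,e in [(0,3),(1,2)]:
    d=b[e]-b[a];print(' yaw',np.arctan2(d[1],d[0]),np.linalg.norm(d))
for a,e in [(0,1),(3,2)]:
    d=b[e]-b[a];print(' yaw',np.arctan2(-d[0],d[1]),np.linalg.norm(d))
print('block mid',b.mean(0), 'back',b[:2].mean(0))
```

```text
tray FR FL BR BL [[0.4537, -0.3268], [0.4578, -0.1458], [0.7281, -0.3335], [0.7319, -0.1544]]
 yaw -0.02425635232376601 0.27445814067488333
 yaw -0.03140861173896653 0.27427075281275093
 yaw -0.022701968436371112 0.18107067784033412
 yaw -0.02159955922165442 0.17910945237373635
centre(shaker x=-26.5) [ 0.59288639 -0.24010145]
lips [[0.6495, -0.3019], [0.7092, -0.3026], [0.641, -0.1798], [0.7106, -0.1823]]
 yaw -0.011234617753747641
 yaw -0.03482037523681374
block top RB LB LF RF [[0.4564, -0.2971], [0.4568, -0.1821], [0.531, -0.183], [0.5305, -0.2974]]
 yaw -0.003383625992392689 0.07408822661046001
 yaw -0.01286013846415116 0.07420652062975093
 yaw -0.003692789596120811 0.11505962020952548
 yaw -0.004699985754117622 0.11435650529640458
block mid [ 0.49367519 -0.23991576] back [ 0.45660314 -0.23961452]
```

Request:
move_arm --steps '[-0.4, -3.2, 0.2, -2.5, 0, 0, -0.7, -0.4, -3.2, 0.2, -2.5, 0, 0, 0, -0.4, -3.2, 0.2, -2.5, 0, 0, 0, -0.4, -3.2, 0.2, -2.5, 0, 0, 0, -0.4, -3.2, 0.2, -2.5, 0, 0, 0, -0.4, -3.2, 0.2, -3.1, 0, 0, 0, -0.4, 0, 0, -4, 0, 0, 0, -0.4, 0, 0, 0, 0, 0, 0]'

```text
t: 4.7
eef_pos: [0.4231, -0.2271, 0.1772]
tool_rot: [-0.004, 0.007, 1.0, 0.001]
contact_force: [-0.1, 0.1, 0.6]
gripper_width: 0.3
```

Run:
```python
from h import *
c=wrist('w2.png'); np.save('w2T.npy',c['T']); s=status.get_obs(); print(np.round(s['q'],2),np.round(s['eef_pos'],4),np.round(s['tool_rot'],4))
save('scene','s3.png')
im=cv2.imread('pics/s3.png')[110:230,240:460]
cv2.imwrite('pics/s3z.png',cv2.resize(im,None,fx=3.5,fy=3.5,interpolation=cv2.INTER_CUBIC))
```

```text
[-0.08  0.29  0.53  2.11 -0.2   0.8   2.12] [ 0.4253 -0.2281  0.1795] [-1.8e-03  7.4e-03  1.0e+00  5.0e-04]
```

View pics/w2.png

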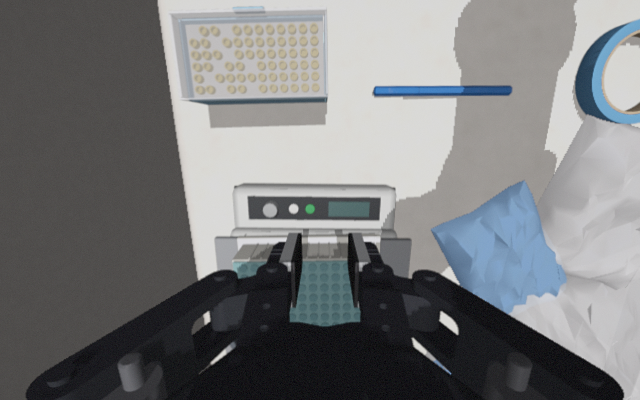

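View pics/s3z.png

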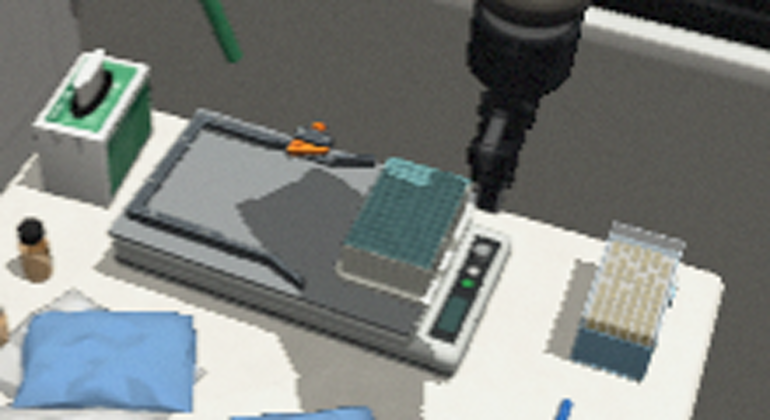

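Request:
move_arm --steps '[-0.4, 0, -0.8, -3, 0, 0, -0.5, -0.4, 0, 0, -3, 0, 0, 0, -0.4, 0, 0, -2, 0, 0, 0, -0.4, 0, 0, 0, 0, 0, 0, -0.4, 0, 0, 0, 0, 0, 0]'

```text
t: 5.3
eef_pos: [0.428, -0.2376, 0.1019]
tool_rot: [0.001, 0.012, 1.0, -0.0]
contact_force: [0.8, 0.1, 0.4]
gripper_width: 0.3
```

Run:
```python
from h import *
c=wrist('w3.png'); s=status.get_obs(); print(np.round(s['q'],2),np.round(s['eef_pos'],4),np.round(s['tool_rot'],4),np.round(s['contact_force'],1))
```

```text
[ 0.    0.43  0.46  2.15 -0.32  0.63  2.24] [ 0.4281 -0.2377  0.1022] [ 1.600e-03  1.190e-02  9.999e-01 -5.000e-04] [ 0.  -0.   0.5]
```

View pics/w3.png

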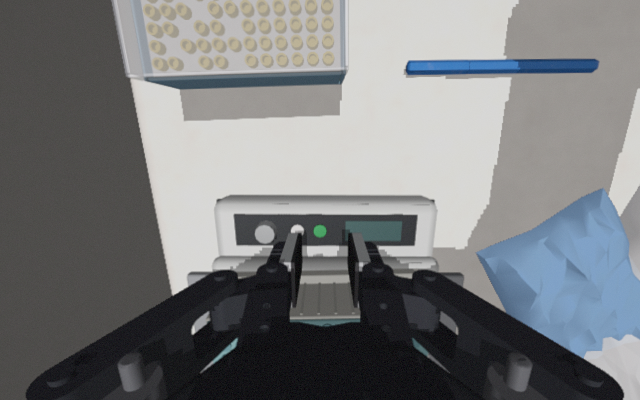

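Request:
move_arm --steps '[-0.4, 1, -0.02, 0, 0, 0, 0, -0.4, 1, -0.03, 0, 0, 0, 0, -0.4, 1, -0.02, 0, 0, 0, 0, -0.4, 1, -0.03, 0, 0, 0, 0, -0.4, 1, -0.02, 0, 0, 0, 0, -0.4, 1, -0.03, 0, 0, 0, 0, -0.4, 1, -0.02, 0, 0, 0, 0, -0.4, 1, -0.03, 0, 0, 0, 0]'

```text
t: 6.15
eef_pos: [0.5064, -0.2386, 0.0999]
tool_rot: [-0.001, 0.012, 1.0, 0.0]
contact_force: [-1.6, 0.7, 1.0]
gripper_width: 0.302
```

Run:
```python
from h import *
s=status.get_obs(); print(np.round(s['eef_pos'],4),np.round(s['tool_rot'],4),np.round(s['contact_force'],1))
c=save('scene','s4.png')
im=cv2.imread('pics/s4.png')[120:225,250:410]
cv2.imwrite('pics/s4z.png',cv2.resize(im,None,fx=4.5,fy=4.5,interpolation=cv2.INTER_CUBIC))
```

```text
[ 0.5064 -0.2386  0.0999] [-8.000e-04  1.210e-02  9.999e-01  4.000e-04] [-1.6  0.7  1. ]
```

View pics/s4z.png

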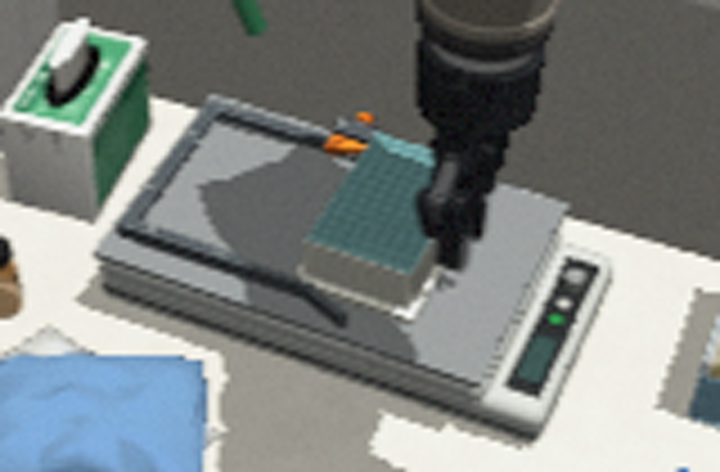

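Request:
move_arm --steps '[-0.4, 1, -0.03, 0, 0, 0, 0, -0.4, 1, -0.03, 0, 0, 0, 0, -0.4, 1, -0.03, 0, 0, 0, 0, -0.4, 1, -0.02, 0, 0, 0, 0, -0.4, 1, -0.02, 0, 0, 0, 0, -0.4, 1, -0.03, 0, 0, 0, 0, -0.4, 1, -0.02, 0, 0, 0, 0, -0.4, 1, -0.03, 0, 0, 0, 0]'

```text
t: 7.0
eef_pos: [0.5871, -0.2411, 0.1003]
tool_rot: [0.0, 0.012, 1.0, 0.0]
contact_force: [-1.7, 0.9, 0.3]
gripper_width: 0.303
```

Run:
```python
from h import *
s=status.get_obs(); print(np.round(s['eef_pos'],4),np.round(s['tool_rot'],4),np.round(s['contact_force'],1))
c=save('scene','s5.png')
im=cv2.imread('pics/s5.png')[120:225,250:410]
cv2.imwrite('pics/s5z.png',cv2.resize(im,None,fx=4.5,fy=4.5,interpolation=cv2.INTER_CUBIC))
```

```text
[ 0.5871 -0.2411  0.1003] [0.     0.012  0.9999 0.    ] [-1.7  0.9  0.3]
```

View pics/s5z.png

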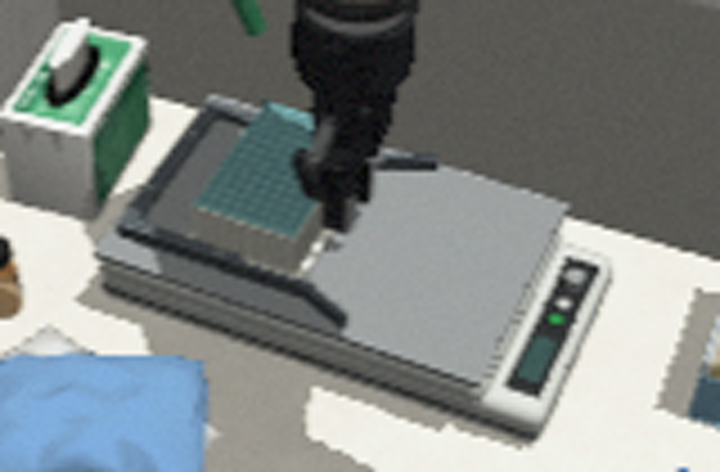

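Request:
move_arm --steps '[-0.4, 0.5, -0.01, 0, 0, 0, 0, -0.4, 0.5, -0.01, 0, 0, 0, 0, -0.4, 0.5, -0.01, 0, 0, 0, 0, -0.4, 0.5, -0.01, 0, 0, 0, 0, -0.4, 0.4, -0.01, 0, 0, 0, 0, -0.4, 0.3, -0.01, 0, 0, 0, 0, -0.4, 0.2, -0.01, 0, 0, 0, 0]'

```text
t: 7.75
eef_pos: [0.6154, -0.2419, 0.1003]
tool_rot: [-0.0, 0.012, 1.0, -0.0]
contact_force: [-1.3, 0.2, -0.1]
gripper_width: 0.3
```

Request:
move_arm --steps '[-0.4, 0.2, 0, 0, 0, 0, 0, -0.4, 0.2, 0, 0, 0, 0, 0]'

```text
t: 7.95
eef_pos: [0.6192, -0.242, 0.1003]
tool_rot: [-0.0, 0.012, 1.0, -0.0]
contact_force: [-1.0, -0.8, 0.1]
gripper_width: 0.301
```

Request:
move_arm --steps '[-0.4, 0.2, -0.01, 0, 0, 0, 0, -0.4, 0.1, 0, 0, 0, 0, 0]'

```text
t: 8.15
eef_pos: [0.6224, -0.242, 0.1003]
tool_rot: [0.0, 0.012, 1.0, -0.0]
contact_force: [-0.8, -1.3, -1.2]
gripper_width: 0.299
```

Request:
move_arm --steps '[-0.4, 0.1, 0, 0, 0, 0, 0, -0.4, 0.1, 0, 0, 0, 0, 0]'

```text
t: 8.35
eef_pos: [0.6243, -0.242, 0.1004]
tool_rot: [-0.0, 0.012, 1.0, 0.0]
contact_force: [-4.1, -1.1, 1.7]
gripper_width: 0.298
```

Request:
move_arm --steps '[-0.4, 0.1, 0, 0, 0, 0, 0, -0.4, 0.1, 0, 0, 0, 0, 0]'

```text
t: 8.55
eef_pos: [0.6244, -0.2421, 0.1001]
tool_rot: [-0.002, 0.012, 1.0, 0.0]
contact_force: [-8.7, -0.3, 4.4]
gripper_width: 0.298
```

Run:
```python
from h import *
s=status.get_obs(); print(np.round(s['eef_pos'],4),np.round(s['contact_force'],1))
c=save('scene','s6.png')
im=cv2.imread('pics/s6.png')[120:225,250:410]
cv2.imwrite('pics/s6z.png',cv2.resize(im,None,fx=4.5,fy=4.5,interpolation=cv2.INTER_CUBIC))
```

```text
[ 0.6244 -0.2421  0.1001] [-8.7 -0.3  4.4]
```

View pics/s6z.png

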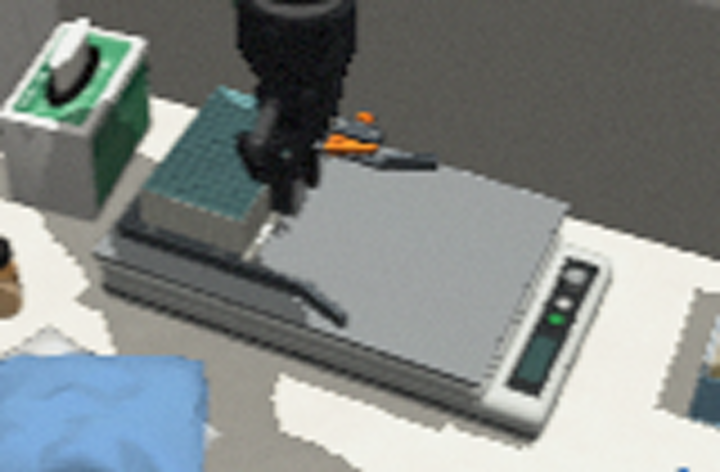

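Request:
move_arm --steps '[-0.4, 0.15, 0, 0, 0, 0, 0, -0.4, 0.15, 0, 0, 0, 0, 0, -0.4, 0, 0, 0, 0, 0, 0]'

```text
t: 8.9
eef_pos: [0.6244, -0.2423, 0.0995]
tool_rot: [-0.005, 0.013, 1.0, 0.001]
contact_force: [-14.9, 1.2, 7.6]
gripper_width: 0.3
```

Request:
move_arm --steps '[-0.4, 0.2, 0, 0, 0, 0, 0, -0.4, 0.2, 0, 0, 0, 0, 0, -0.4, 0, 0, 0, 0, 0, 0]'

```text
t: 9.2
eef_pos: [0.6245, -0.2425, 0.0986]
tool_rot: [-0.009, 0.014, 1.0, 0.002]
contact_force: [-24.1, 2.8, 11.2]
gripper_width: 0.3
```

Request:
move_arm --steps '[-0.4, -1, 0.02, 0, 0, 0, 0, -0.4, -2, 0.05, 0, 0, 0, 0, -0.4, -4, 0.1, 1, 0, 0, 0, -0.4, -1, 0, 5, 0, 0, 0, -0.4, 3, 0, 5, 0, 0, 0, -0.4, 2, 0, 5, 0, 0, 0, -0.4, 0, 0, 0, 0, 0, 0, -0.4, 0, 0, 0, 0, 0, 0]'

```text
t: 10.0
eef_pos: [0.5993, -0.24, 0.2501]
tool_rot: [0.002, 0.011, 1.0, -0.0]
contact_force: [-1.0, -0.3, -1.4]
gripper_width: 0.301
```

Run:
```python
from h import *
c=wrist('w4.png'); np.save('w4T.npy',c['T']); print(np.round(status.get_obs()['eef_pos'],4),np.round(status.get_obs()['contact_force'],1))
```

```text
[ 0.5979 -0.2398  0.2484] [-0.2 -0.  -0.6]
```

View pics/w4.png

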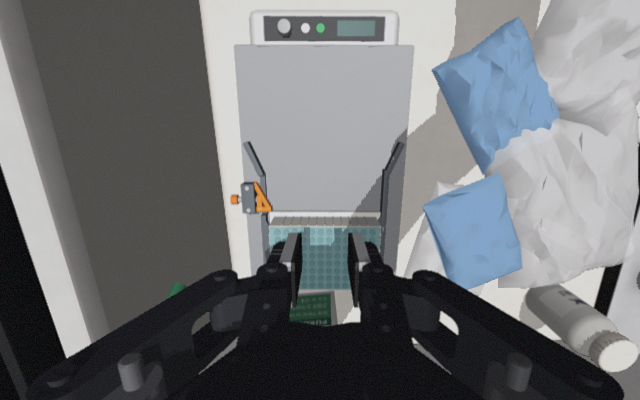

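Request:
move_arm --steps '[-0.4, 3, 0, 2, 0, 0, 0, -0.4, 3, 0, 2, 0, 0, 0, -0.4, 3, 0, 2, 0, 0, 0, -0.4, 0, 0, 0, 0, 0, 0, -0.4, 0, 0, 0, 0, 0, 0]'

```text
t: 10.55
eef_pos: [0.6871, -0.2401, 0.3065]
tool_rot: [-0.001, 0.012, 1.0, 0.0]
contact_force: [-1.0, 0.2, -0.9]
gripper_width: 0.301
```

Run:
```python
from h import *
c=wrist('w5.png'); np.save('w5T.npy',c['T']); print(np.round(status.get_obs()['eef_pos'],4),np.round(status.get_obs()['contact_force'],1))
for q,z in [('mouth',.06),('pocket_home',.08),('block_mid',.08),('block_back',.084)]:
        r=models.place_of('wrist',q)
        print(q,[(np.round(x['position'],1).tolist(),round(x['score'],2),np.round(onz(c,x['position'][::-1],z),4)) for x in r[:2]])
im=cv2.imread('pics/w5.png')
cv2.imwrite('pics/w5z.png',cv2.resize(im[110:260,230:430],None,fx=4,fy=4,interpolation=cv2.INTER_CUBIC))
```

```text
[ 0.6863 -0.2404  0.3064] [-0.7 -0.3 -1.1]
mouth [([65.7, 320.7], 0.96, array([ 0.5505, -0.2404,  0.06  ]))]
pocket_home []
block_mid [([166.2, 326.0], 0.7, array([ 0.6697, -0.2371,  0.08  ]))]
block_back [([142.0, 323.8], 0.7, array([ 0.6397, -0.239 ,  0.084 ]))]
```

View pics/w5z.png

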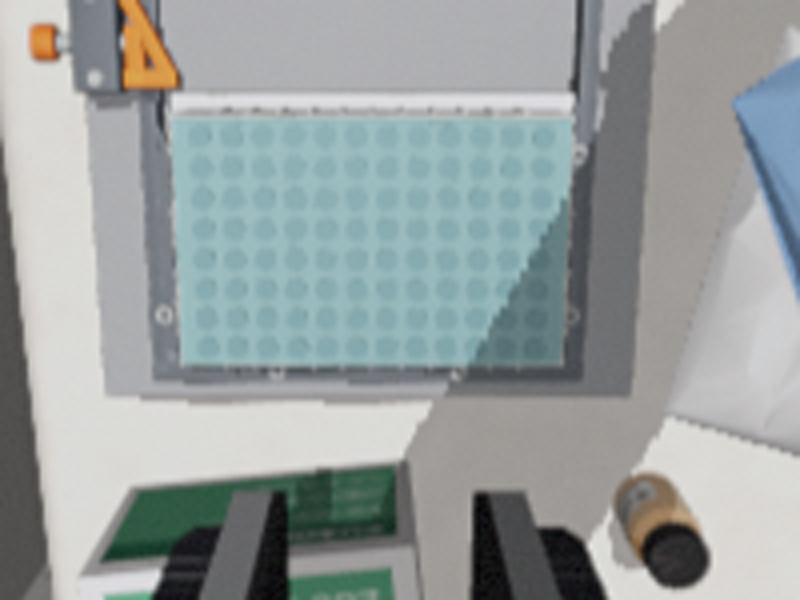

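Run:
```python
from h import *
c=cams.read_camera('wrist'); c['T']=np.load('w5T.npy')
P=lambda u,v,z: onz(c,((u-1.5)/4+230,(v-1.5)/4+110),z)[:2]
b=np.array([P(u,v,.101) for u,v in [(171,117),(574,117),(564,366),(182,366)]])
t=np.array([P(u,v,.06) for u,v in [(108,395),(631,396)]])
print(b.round(4).tolist(),b.mean(0),t)
m=t.mean(0); yaw=-.024; d=b.mean(0)-m; ex=np.array([np.cos(yaw),np.sin(yaw)]); ey=np.array([-ex[1],ex[0]])
print('block shaker x (want .0523)',.112+d@ex,'y',d@ey)
for a,e in [(0,1),(3,2)]:
    k=b[e]-b[a]; print('yaw',np.arctan2(-k[0],k[1])-yaw)
k=t[1]-t[0];print('tray yaw',np.arctan2(-k[0],k[1]))
w=cv2.imread('pics/w1.png')
```

```text
[[0.6337, -0.2976], [0.6367, -0.1825], [0.7105, -0.184], [0.7075, -0.2998]] [ 0.67208292 -0.24098085] [[ 0.72827676 -0.33389707]
 [ 0.73328425 -0.15391103]]
block shaker x (want .0523) 0.05324917357383302 y 0.001513751158082503
yaw -0.0017165498285324557
yaw -0.0018072279735758326
tray yaw -0.02781440796414123
```

Block home to within about 1 mm, square, and the catch nose sits behind it. Handing in.

Run:
```python
from h import *
print(order.hand_in(), status.get_obs()['t'])
```

```text
the job is handed in; nothing more can be done
the job is handed in; nothing more can be done
```

I slid the block under the carrier's lips to the back stop with the half-closed fingers, pushing along the shaker's axis. I pressed until the force reached about 24 N with no further movement, then backed the arm clear and handed in. The last move ended at about 10.6 s of the 35 s. `hand_in()` reports no verdict, so the result below rests on my own checks.

**Position:** the last wrist picture puts the block's middle about 1 mm past home and 1.5 mm to the left. The calibration is good to about 2 mm. It is square to the shaker within about 0.002 rad.

**Catch:** in the same picture the orange nose looks fully out, behind the block's right trailing corner. I judged this by eye and did not measure it.

**Level and height:** the block looks flat under the lips, but I did not measure either.

**Surroundings:** I saw nothing move beside the shaker, though I did not measure the positions of the bottle, vials and tips box at the end. The arm ended well above the block, touching nothing, with under 2 N on the wrist.

**Disagreement:** the trained network put the block's middle about 2 mm short of home and 5 mm to the left, which would be just outside the 4 mm side limit. I trusted the corner measurement because the network is known to be a little off and the rails leave only about 1.5 mm of play to each side.

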